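# Take up a drum brake's star-wheel adjuster with a brake spoon

## Task

Take the brake spoon from its stand, reach through the slot in the backing plate and push the star wheel round, tooth after tooth, towards the hub boss until the movable shoe bears on the drum and the wheel comes up solid. Be gentle: once the wheel stops do not force it, and touch the wheel and the shoe with nothing but the spoon on the teeth. Then put the spoon back upright in its stand, fully home, and leave the tube, carton and wrench alone.

Things in the scene. Friction and masses are not known exactly. Their poses are not given: they have to be found in the camera images.
- brake: Grey steel backing plate of a drum brake on the bench, fixed. Origin on the bench right below the middle of the access slot; z up; x along the slot, towards the hub boss. The plate is 5 mm thick, its top 86 mm above the bench; it spans 90 mm to -x, 60 mm to +x, 55 mm either side in y, with a 60 mm wide arm on along +x. Under it lies the cast drum, 304 mm across, 80 mm high, centred 75 mm to +x.
- slot (a point): Middle of the access slot at the top face of the backing plate, 86 mm above the bench; axes as the brake. The slot is 48 mm long (x) and 13 mm wide (y), through the 5 mm plate; below it, in the middle, the star wheel's teeth show.
- hub (a point): Top of the round hub boss, 64 mm across, 100 mm above the bench, 75 mm from the slot; its four bolt heads stand 6 mm higher.
- axle (a point): Centre of the steel star wheel under the slot; axes as the brake. The axle lies along the brake's y, 41 mm straight below the slot point. 10 teeth, 0.628 rad apart, 5 mm thick, 11 mm wide; outer radius 32 mm, roots at radius 20 mm; the teeth come to 4 mm below the plate's underside.
- star_wheel (a joint): Turn of the star wheel (rad). At 0 one tooth stands straight up; it grows as the wheel's top goes to the brake's +x, which spreads the shoe. Starts at 0 to 0.63, stays where it is left; friction takes about 3 N at the teeth. It comes up solid when the shoe meets the drum, at about 1.4 to 1.9 rad, different each time: it must be felt. Press on to about 7 N there; well over 15 N is too hard.
- shoe: Movable brake shoe (curved, grey lining) on the brake's +y side inside the drum; it slides along the brake's +y by 8 mm for each rad of the wheel, until its lining bears on the drum wall. Origin on the bench level, at the centre of its lining's curve (138 mm radius). The shoe on the other side bears already and does not move.
- stand: Blue steel stand block, 70 x 70 x 55 mm, fixed; origin under its centre. In its top is a square hole, 18 x 18 mm and 50 mm deep.
- stand_mouth (a point): Centre of the hole's mouth at the stand's top face, 55 mm above the bench.
- spoon_grip (a point): Middle of the spoon's black grip, an upright square bar 24 x 24 x 56 mm; z up. The spoon stands blade down in the stand, collar on its top, this point 87 mm above the bench. Under the grip: a square collar 34 x 34 x 4 mm (underside 32 mm below this point), then a steel blade 45 mm long, 5 mm thick along the spoon's x, 7 mm wide along its y. Mass about 0.13 kg.
- spoon_tip (a point): Middle of the blade's lower end, 77 mm straight below spoon_grip.
- grease_tube: White and blue grease tube lying on the bench, about 160 mm long, bystander.
- carton: Small white carton, 70 x 70 x 75 mm, bystander.
- wrench: Steel wrench lying on the bench, 180 mm long, bystander.
Mind the look-alikes: they are no part of the job. Of the things shaped like the part that bears spoon_grip, the black one is meant. There is more than one size of the stand; the one meant has the size given above.

How it is judged:
By the outcome, as a careful person would: the job done as asked, in the order asked, and still so for the second after the job is handed in, with the robot touching nothing.
It also fails if it takes over 58 s, if anything falls off the work surface, if the arm or the gripper's body presses on something with over 40 N, if the wrist force passes 120 N, or if a joint passes its speed limit or range.

## Robot

A 6-joint arm with a two-finger parallel gripper is mounted at the origin on the work surface. World frame = base frame: x ahead of the robot, y to its left, z up, the work surface at z = 0. Lengths are in m, angles in rad, forces in N, time in s.
With the tool pointing down it reaches from about 0.35 to 0.725 m from the base axis. Payload 6 kg.
Tool frame: the origin (TCP) lies midway between the tips of the shut fingers; the grasp point (between the pads) lies 19 mm behind it; z points along the fingers, y is the line along which they close (so a half turn about z gives the same grasp; the last joint's range is limited). The gripper opens to 85 mm and grips with 20 to 120 N. Pads are 22 mm wide; open, the fingers measure 114 mm over their backs; the gripper's body (76 mm by 85 mm) begins 54 mm behind the grasp point. The pads swing forward as they close: fully open they stand 13 mm farther back than shut.
Start: joints at [1.47, 0.04, 0.085, 0, -1.615, -0.334], TCP at [0.253, 0.544, 0.231] pointing down, gripper open.
Joint ranges: [-2.56, 2.56], [-1.29, 2.01], [-1.08, 1.49], [-3.29, 1.98], [-2.81, -0.18], [-2.99, 2.99]. Speed limits (rad/s): [2.57, 2.57, 3.01, 3.14, 3.14, 3.14].

## Interface

Orientations are given as a unit quaternion [x, y, z, w].
In Python, from workcell import ctrl, imaging, workorder gives the robot as it stands.
- The arm moves only by the shell command python3 -m inch 'ROWS' [FORCE]. ROWS is JSON, one flat list of numbers, 7 for each row, row after row: the turn, a rotation vector about the tool's x, y, z scaled (see below), then the shift along the tool's x, y, z scaled (see below), then the opening, from -1 (shut) to 1 (fully open), so that 0 is half open. A call has 1 to 12 rows; each row is the pose to reach, as a shift and turn from the pose commanded when the call began, along the tool's axes at that moment; what a row does not reach only later rows make up. The controller multiplies each number of a shift by 8 cm and each number of a turn by 60 degrees. A row lasts 1/12 s, in which the tool goes at most 41.7 mm and 7.16 degrees, less where a joint would pass 70% of its speed; a pose out of reach is approached as far as the arm can. A call with a number of a shift or a turn outside -1 to 1 is refused whole. A call with a gripper value outside its range is refused whole. The fingers move at their own pace and stop on an object; FORCE is the grip in N (left out, the last holds). Time passes only in rows, so rows that repeat a pose let the fingers close. It gives the time, the measured TCP pose, the force, the opening and the grip force at its end, in the units of the state.
- ctrl.read_state(): the state, without advancing time (a new reading comes with each control period).
- imaging.grab_frame(name): name is "scene" or "top" or "wrist"; returns a dict with "frame" (420x560x3 uint8, red, green, blue), "z_map" (420x560 float32, m along the optical axis (not along the pixel's ray), 0 where there is no reading), "fx", "fy", "cx", "cy" (pixels), "world_from_camera" (4x4, takes a point from camera to world coordinates); the wrist camera has in their place "hand_eye" (4x4, takes a point from camera to tool coordinates, whose origin is the TCP and whose axes are the flange's). Camera axes: x right, y down, z forward; pixel columns grow to the right and rows downward; lengths in m; the calibration is good to about 2 mm. A picture is of the moment at which its call begins: read the wrist's pose just before it.
- workorder.hand_in(): hands the job in; it is judged then, once.
Trained networks look in a picture, given as the dict that the camera call returned (one of the last four; its "shot" number tells which), for a name from the list of things; names that differ only in an ending like _2 or _b are one class to them, and where a whole thing is asked for, a point or a joint stands for the part that bears it (a point fixed in the world has none). Each returns a list of dicts, best first, with "conf" (0 to 1); they miss things now and then, are a little off and sometimes report something else, mostly with a low value. They report only what shows in the picture. A call takes as long as a camera call. They do not tell look-alikes from the thing itself.
- imaging.boxes_of(name, picture): "point" ([x, y, z] in m, in world coordinates, good to about 4 mm: the middle of the surface that is visible of it).
- imaging.masks_of(name, picture): "mask" (420x560 bool, what is visible of it).
The state is a dict: "time": time; "qpos": joint angles; "dq": joint speeds; "joint_efforts": joint torques, N m; "position": TCP position; "tool_rot": TCP orientation; "contact_force": force on the tool from outside, world axes, zero at the start; "wrist_torque": the same for the moment, N m; "finger_gap": finger opening in m; "grasp_force": force on a finger pad.
Only numpy, scipy, OpenCV 4.12 (cv2) and the standard library are available. Lean on these libraries where they do the work, as an engineer would, in place of code of your own. Each camera call takes 0.05 s, during which the arm holds its last target. There are 200 camera calls.

## Working session

There is one attempt and no reset: what is moved stays moved. The work goes in short steps, Python scripts to look and compute and a shell command to move; the robot and the scene stay as the last step left them, time stands still between calls to the robot, and variables do not carry over. Pictures are saved under pics/ and viewed, at most 10 in all, crops included, and the job is handed in when it is done.

```bash
ls; mkdir -p pics; cat > h.py <<'E'
import numpy as np, cv2
from workcell import ctrl, imaging, workorder
from scipy.spatial.transform import Rotation as R
def pts(p,T=None):
    z=p["z_map"];v,u=np.indices(z.shape)
    c=np.stack([(u-p["cx"])*z/p["fx"],(v-p["cy"])*z/p["fy"],z],-1)
    T=p["world_from_camera"] if T is None else T
    return c@np.array(T)[:3,:3].T+np.array(T)[:3,3]
def save(p,n,crop=None,s=1):
    im=p["frame"][:,:,::-1]
    if crop: im=im[crop[1]:crop[3],crop[0]:crop[2]]
    cv2.imwrite("pics/"+n,cv2.resize(im,None,fx=s,fy=s,interpolation=cv2.INTER_CUBIC))
E
python3 - <<'E'
from h import *
a=imaging.grab_frame("scene");save(a,"scene.png")
b=imaging.grab_frame("top");save(b,"top.png")
for n in["brake","stand","spoon_grip","star_wheel","shoe","carton","wrench","grease_tube"]:
    print(n,[(np.round(d["point"],3).tolist(),round(d["conf"],2)) for d in imaging.boxes_of(n,b)])
s=ctrl.read_state();print(s)
E
```

```text
pics
brake [([0.559, 0.126, 0.087], 0.92)]
stand [([0.444, -0.267, 0.053], 0.88), ([0.47, -0.17, 0.033], 0.69)]
spoon_grip [([0.553, -0.273, 0.088], 0.67), ([0.446, -0.276, 0.102], 0.64)]
star_wheel []
shoe [([0.62, 0.206, 0.042], 0.92)]
carton [([0.739, -0.27, 0.076], 0.95), ([0.445, -0.267, 0.053], 0.46)]
wrench [([0.329, -0.436, 0.009], 0.54)]
grease_tube []
{'time': 0.5, 'qpos': array([ 1.46972258e+00,  4.02021981e-02,  8.47964151e-02, -2.37341107e-05,
       -1.61547847e+00, -3.33698756e-01]), 'dq': array([ 8.70184710e-04, -6.48638555e-04,  4.17526445e-04,  6.71474775e-04,
       -5.93143606e-04,  2.23487809e-05]), 'joint_efforts': array([-4.78966388e-05, -3.67538345e+01,  3.47164929e+01,  6.92815214e+00,
       -1.14002232e-03,  5.22226316e-07]), 'position': array([0.25268956, 0.5441745 , 0.23125333]), 'tool_rot': array([ 9.76464626e-01, -2.15677610e-01, -6.67322570e-06,  4.50416050e-05]), 'contact_force': array([0.84398534, 0.2756122 , 0.37330177]), 'wrist_torque': array([0.00585275, 0.00721378, 0.01469939]), 'grasp_force': 0.0, 'finger_gap': 0.08518527031893416}
```

View pics/top.png

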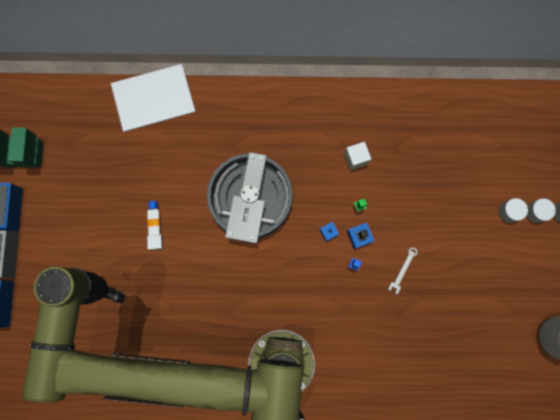

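View pics/scene.png

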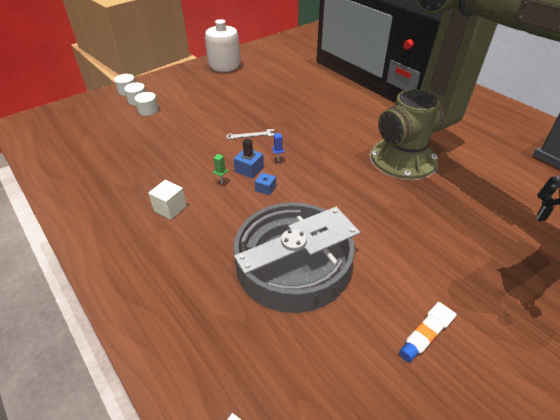

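```bash
cat >> h.py <<'E'
def tool():
    s=ctrl.read_state();return np.array(s["position"]),R.from_quat(s["tool_rot"]),s
def go(target,yaw):
    """units to reach TCP target with tool x at yaw, tool down"""
    p,r,s=tool(); w=R.from_euler('z',yaw)*R.from_euler('x',np.pi)
    print("turn/60deg",np.round((r.inv()*w).as_rotvec()/np.radians(60),3),"shift/8cm",np.round(r.inv().apply(np.array(target)-p)/.08,3))
def wrist():
    p,r,s=tool();f=imaging.grab_frame("wrist");T=np.eye(4);T[:3,:3]=r.as_matrix();T[:3,3]=p
    return f,T@np.array(f["hand_eye"])
E
python3 - <<'E'
from h import *
b=imaging.grab_frame("top");P=pts(b)
for n,lo,hi in[("brake",.08,.092),("stand",.049,.06)]:
    for d in imaging.masks_of(n,b):
        m=d["mask"]&(P[...,2]>lo)&(P[...,2]<hi);q=P[m][:,:2].astype(np.float32)
        if len(q)>5: print(n,d["conf"],len(q),cv2.minAreaRect(q))
        q=P[d["mask"]]; print(np.percentile(q,[2,50,98],axis=0).round(3).tolist())
w,T=wrist();print(np.round(w["hand_eye"],3),w["fx"])
go([.50,.13,.30],-.155-np.pi/2); go([.50,.13,.30],-.155+np.pi/2);go([.40,-.27,.30],-.155)
print(tool()[1].as_euler('xyz'))
E
```

```text
brake 0.65 1480 ((0.5822761654853821, 0.12441589683294296), (0.11589521169662476, 0.31635910272598267), 83.21205139160156)
[[0.43, 0.074, 0.009], [0.563, 0.132, 0.085], [0.727, 0.235, 0.105]]
[[0.441, -0.19, 0.004], [0.466, -0.166, 0.038], [0.488, -0.141, 0.047]]
stand 0.6 199 ((0.4523455500602722, -0.27889353036880493), (0.0687260702252388, 0.07049546390771866), 20.874919891357422)
[[0.411, -0.316, -0.004], [0.443, -0.266, 0.053], [0.487, -0.237, 0.063]]
[[0.253, -0.478, -0.004], [0.303, -0.425, 0.005], [0.397, -0.386, 0.018]]
[[ 0.001 -0.954 -0.3    0.077]
 [ 1.     0.001  0.     0.   ]
 [-0.    -0.3    0.954 -0.143]
 [ 0.     0.     0.     1.   ]] 301.3232383101318
turn/60deg [ 0.    -0.     1.233] shift/8cm [ 4.984  3.393 -0.859]
turn/60deg [ 0.     0.    -1.767] shift/8cm [ 4.984  3.393 -0.859]
turn/60deg [ 0.     0.    -0.267] shift/8cm [ 5.957  8.454 -0.858]
[ 3.14148815e+00 -6.53465443e-06 -4.34817720e-01]
```

```bash
A='[0,0,0,0.4,0.27,-0.07,0, 0,0,0,0.8,0.54,-0.14,0, 0,0,0,1,0.7,-0.17,0]'
python3 -m inch '[0,0,0,0.4,0.27,-0.07,0, 0,0,0,0.8,0.54,-0.14,0, 0,0,0,1,0.7,-0.17,0]'
python3 -m inch '[0,0,0,0.4,0.27,-0.07,0, 0,0,0,0.8,0.54,-0.14,0, 0,0,0,1,0.7,-0.17,0]'
python3 -m inch '[0,0,0,0.4,0.27,-0.07,0, 0,0,0,0.8,0.54,-0.14,0, 0,0,0,1,0.7,-0.17,0]'
python3 -m inch '[0,0,0,0.4,0.27,-0.07,0, 0,0,0,0.8,0.54,-0.14,0, 0,0,0,1,0.7,-0.17,0]'
python3 -m inch '[0,0,0,0.4,0.27,-0.07,0, 0,0,0,0.8,0.54,-0.14,0, 0,0,0,1,0.7,-0.17,0]'
python3 -m inch '[0,0,0.11,0,0,0,0, 0,0,0.22,0,0,0,0, 0,0,0.33,0,0,0,0, 0,0,0.44,0,0,0,0, 0,0,0.55,0,0,0,0, 0,0,0.66,0,0,0,0, 0,0,0.77,0,0,0,0, 0,0,0.88,0,0,0,0, 0,0,1,0,0,0,0]'
python3 -m inch '[0,0,0.1,0,0,0,0, 0,0,0.2,0,0,0,0, 0,0,0.2,0,0,0,0]'
python3 - <<'E'
from h import *
go([.525,.10,.28],-1.69)
w,T=wrist();save(w,"w1.png");P=pts(w,T)
z=w["z_map"];print(z.min(),z.max())
for m in imaging.masks_of("brake",w)[:1]:
    q=P[m["mask"]&(abs(P[...,2]-.086)<.005)];print(len(q),cv2.minAreaRect(q[:,:2].astype(np.float32)),np.median(q[:,2]))
print(tool()[2]["qpos"],tool()[2]["contact_force"])
E
```

```text
time: 0.95
position: [0.3031, 0.4577, 0.2461]
tool_rot: [0.976, -0.216, 0.001, -0.0]
contact_force: [-0.4, 1.1, 1.5]
finger_gap: 0.0515
grasp_force: 0.0
time: 1.2
position: [0.3522, 0.3727, 0.26]
tool_rot: [0.976, -0.216, 0.001, -0.001]
contact_force: [0.2, 0.1, 0.6]
finger_gap: 0.0426
grasp_force: 0.0
time: 1.45
position: [0.401, 0.2881, 0.2736]
tool_rot: [0.976, -0.216, 0.001, -0.001]
contact_force: [-0.5, 0.0, 1.1]
finger_gap: 0.0426
grasp_force: 0.0
time: 1.7
position: [0.4499, 0.2035, 0.2869]
tool_rot: [0.976, -0.216, 0.001, -0.0]
contact_force: [-0.2, 0.7, 0.0]
finger_gap: 0.0429
grasp_force: 0.0
time: 1.95
position: [0.4988, 0.1189, 0.3002]
tool_rot: [0.976, -0.217, 0.001, 0.0]
contact_force: [0.4, 1.0, 0.1]
finger_gap: 0.0427
grasp_force: 0.0
time: 2.7
position: [0.4975, 0.1217, 0.2994]
tool_rot: [0.736, -0.677, 0.0, -0.0]
contact_force: [0.8, 0.5, -0.2]
finger_gap: 0.0425
grasp_force: 0.0
time: 2.95
position: [0.4975, 0.1217, 0.2994]
tool_rot: [-0.662, 0.749, -0.0, 0.0]
contact_force: [0.4, 0.0, -0.3]
finger_gap: 0.0423
grasp_force: 0.0
turn/60deg [-0.     0.    -0.004] shift/8cm [ 0.227 -0.374  0.243]
0.0 0.9848266
14849 ((0.5822110772132874, 0.11889445781707764), (0.11051242798566818, 0.31579434871673584), 80.34034729003906) 0.0862671483352519
[ 6.33688053e-01 -1.74849886e-01  4.70136896e-03  1.06766244e-04
 -1.75023435e+00 -7.50364936e-01] [0.35094137 1.08081415 0.20571331]
```

View pics/w1.png

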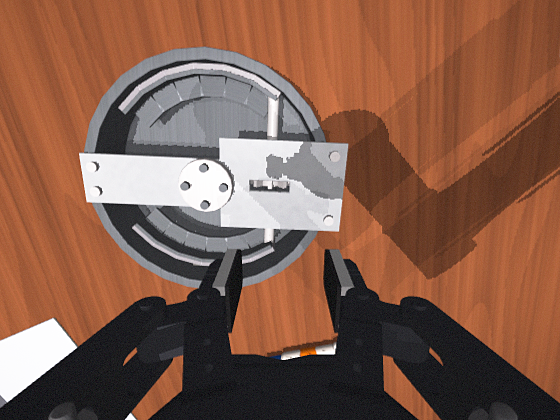

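```bash
python3 - <<'E'
from h import *
w,T=wrist();save(w,"w2.png",(220,150,320,220),6);P=pts(w,T)
yaw=-.1686;c=np.array([.5153,.1303]);Rm=np.array([[np.cos(yaw),np.sin(yaw)],[-np.sin(yaw),np.cos(yaw)]])
L=(P[...,:2]-c)@Rm.T
near=(abs(L[...,0])<.035)&(abs(L[...,1])<.012)&(w["z_map"]>0)
low=near&(P[...,2]<.0835)
print(low.sum(),np.percentile(L[low],[1,5,50,95,99],axis=0).round(4).tolist())
# height along slot
for x in np.arange(-.026,.027,.002):
    m=near&(abs(L[...,0]-x)<.001)&(abs(L[...,1])<.003); print(round(x,3),P[m][:,2].round(3)[:6])
pts_edge=P[low][:,:2].astype(np.float32);print(cv2.minAreaRect(pts_edge))
E
```

```text
260 [[-0.0234, -0.0044], [-0.0195, -0.0028], [0.0002, 0.0021], [0.0226, 0.0095], [0.0264, 0.0115]]
-0.026 [0.087 0.086 0.086 0.087 0.085 0.086]
-0.024 [0.056 0.056 0.086 0.086 0.085 0.085]
-0.022 [0.054 0.056]
-0.02 [0.07  0.071 0.07  0.055 0.071 0.07 ]
-0.018 [0.072 0.072 0.072 0.072 0.072]
-0.016 [0.071 0.072 0.072 0.071 0.072 0.073]
-0.014 [0.07  0.069 0.07  0.067 0.071 0.07 ]
-0.012 [0.064 0.067 0.066 0.068 0.066 0.067]
-0.01 [0.064 0.063 0.064 0.063 0.064]
-0.008 [0.064 0.063 0.063 0.064]
-0.006 [0.065 0.065 0.065 0.063 0.065 0.064]
-0.004 [0.064 0.064 0.065 0.067]
-0.002 [0.065 0.064 0.077 0.064 0.077 0.065]
-0.0 [0.076 0.078 0.078 0.077 0.077 0.078]
0.002 [0.077 0.077 0.077 0.078]
0.004 [0.066 0.064 0.065 0.065 0.066 0.304]
0.006 [0.065 0.064 0.065 0.065 0.064 0.065]
0.008 [0.064 0.064 0.065 0.063 0.063 0.064]
0.01 [0.064 0.064 0.064 0.063]
0.012 [0.066 0.065 0.066 0.065 0.068 0.066]
0.014 [0.07  0.067 0.071 0.067 0.072 0.068]
0.016 [0.072 0.07  0.071]
0.018 [0.072 0.073 0.072 0.072 0.071 0.072]
0.02 [0.07  0.071 0.07  0.07  0.355]
0.022 [0.056 0.055 0.07  0.07  0.354 0.355]
0.024 [0.055 0.056 0.085 0.085 0.086 0.085]
0.026 [0.056 0.057 0.055 0.056 0.087 0.086]
((0.5174428820610046, 0.13354839384555817), (0.017723914235830307, 0.05019934102892876), 73.36983489990234)
```

View pics/w2.png

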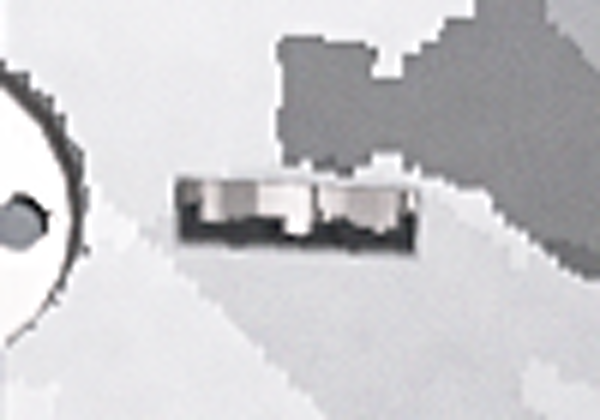

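```bash
python3 - <<'E'
from h import *
w,T=wrist()
def hit(u,v,z):
    d=T[:3,:3]@np.array([(u-w["cx"])/w["fx"],(v-w["cy"])/w["fy"],1]);o=T[:3,3];return (o+d*(z-o[2])/d[2])[:2]
# edges half-pixel: crop scale 6
yaw=-.1686
P=pts(w,T);g=cv2.cvtColor(w["frame"],cv2.COLOR_RGB2GRAY)
C=[hit(220+a/6-.5,150+b/6-.5,.0863) for a,b in[(178,178),(417,182),(417,252),(178,248)]]
C=np.array(C);print(C.round(4),C.mean(0).round(4),[np.linalg.norm(C[i]-C[i-1]).round(4) for i in range(4)],np.degrees(np.arctan2(*(C[0]-C[1])[::-1])))
go([.44,-.25,.30],-1.207);go([.44,-.25,.30],-1.69)
E
```

```text
[[0.5382 0.1188]
 [0.4906 0.1252]
 [0.4922 0.1397]
 [0.5404 0.1332]] [0.5153 0.1292] [np.float64(0.0145), np.float64(0.048), np.float64(0.0145), np.float64(0.0486)] -7.621772745019033
turn/60deg [-0.    -0.    -0.459] shift/8cm [ 4.699  0.17  -0.008]
turn/60deg [-0.    -0.     0.002] shift/8cm [ 4.699  0.17  -0.008]
```

```bash
python3 -m inch '[0,0,0,0.5,0.02,0,0.2, 0,0,0,1,0.03,0,0.2]' >/dev/null
python3 -m inch '[0,0,0,0.5,0.02,0,0.2, 0,0,0,1,0.03,0,0.2]' >/dev/null
python3 -m inch '[0,0,0,0.5,0.02,0,0.2, 0,0,0,1,0.03,0,0.2]' >/dev/null
python3 -m inch '[0,0,0,0.5,0.02,0,0.2, 0,0,0,1,0.03,0,0.2]' >/dev/null
python3 -m inch '[0,0,-0.11,0.35,0,0,0.2, 0,0,-0.22,0.7,0.02,0,0.2, 0,0,-0.33,0.7,0.05,0,0.2, 0,0,-0.46,0.7,0.05,0,0.2, 0,0,-0.46,0.7,0.05,0,0.2]'
python3 - <<'E'
from h import *
w,T=wrist();save(w,"w3.png");P=pts(w,T)
print(tool()[2]["qpos"])
for n in["stand","spoon_grip"]:
    for d in imaging.masks_of(n,w):
        m=d["mask"];q=P[m&(w["z_map"]>0)];zt=np.percentile(q[:,2],95);print(n,round(d["conf"],2),m.sum(),np.argwhere(m).mean(0).round(),"ztop",zt.round(4))
        for z0 in([.055] if n=="stand" else [.115,.059]):
            k=q[abs(q[:,2]-z0)<.003][:,:2].astype(np.float32)
            if len(k)>10: print("  ",z0,len(k),cv2.minAreaRect(k),k.mean(0))
E
```

```text
time: 4.23
position: [0.4388, -0.2506, 0.2993]
tool_rot: [0.824, -0.566, -0.0, 0.0]
contact_force: [0.8, 0.5, 0.3]
finger_gap: 0.051
grasp_force: 0.0
[-1.18565246e-01 -1.93354581e-01 -1.14889955e-02  8.09127925e-05
 -1.75269497e+00  4.80405461e-01]
stand 0.68 2416 [145. 281.] ztop 0.0567
   0.055 2277 ((0.4518960416316986, -0.28043124079704285), (0.0700618326663971, 0.06925857812166214), 21.05849838256836) [ 0.4526557 -0.282177 ]
stand 0.64 1463 [212. 245.] ztop 0.0403
spoon_grip 0.76 1012 [117. 196.] ztop 0.106
   0.059 21 ((0.5497568249702454, -0.2830510139465332), (0.001343472395092249, 0.022123679518699646), 21.69879150390625) [ 0.54934365 -0.28252617]
spoon_grip 0.68 874 [195. 350.] ztop 0.1059
   0.059 25 ((0.35899433493614197, -0.2622045576572418), (0.02174951694905758, 0.0016819261945784092), 62.75476837158203) [ 0.35912627 -0.2618331 ]
spoon_grip 0.62 757 [148. 282.] ztop 0.1161
   0.115 462 ((0.45098811388015747, -0.2819650173187256), (0.022980522364377975, 0.022692261263728142), 21.143375396728516) [ 0.4512501  -0.28227273]
   0.059 211 ((0.45146632194519043, -0.28141409158706665), (0.03288574144244194, 0.03228916972875595), 21.08839988708496) [ 0.45486134 -0.28773656]
```

View pics/w3.png

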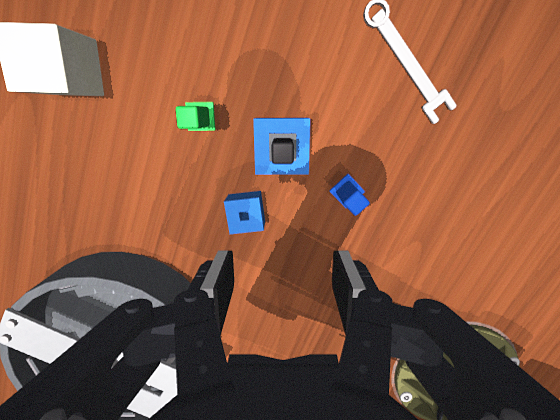

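```bash
python3 -m inch '[0,0,0,0.4,0,0.2,0.2, 0,0,0,0.42,-0.01,0.6,0.2, 0,0,0,0.42,-0.01,0.9,0.2]' >/dev/null
python3 -m inch '[0,0,0,0,0,0.4,0.2, 0,0,0,0,0,0.8,0.2, 0,0,0,0,0,1,0.2, 0,0,0,0,0,1,0.2]'
python3 - <<'E'
from h import *
go([.4513,-.2817,.071],-1.203)
E
```

```text
time: 4.97
position: [0.4499, -0.2797, 0.1425]
tool_rot: [0.822, -0.569, -0.004, 0.001]
contact_force: [-0.8, 0.2, -0.5]
finger_gap: 0.0508
grasp_force: 0.0
turn/60deg [ 0.005  0.005 -0.007] shift/8cm [ 0.034 -0.013  0.893]
```

```bash
python3 -m inch '[0,0,0,0,0,0.3,0.2, 0,0,0,0,0,0.6,0.2, 0,0,0,0,0,0.8,0.2, 0,0,0,0,0,0.89,0.2, 0,0,0,0,0,0.89,0.2, 0,0,0,0,0,0.89,0.2]'
python3 - <<'E'
from h import *
go([.4513,-.2817,.071],-1.203)
E
```

```text
time: 5.47
position: [0.4525, -0.2814, 0.0778]
tool_rot: [0.823, -0.568, 0.001, 0.0]
contact_force: [0.9, 0.2, 1.6]
finger_gap: 0.0513
grasp_force: 0.0
turn/60deg [-0.001 -0.002 -0.006] shift/8cm [-0.001  0.015  0.085]
```

```bash
python3 -m inch '[0,0,0,0,0.015,0.07,0.2, 0,0,0,0,0.015,0.07,0.2]'
python3 -m inch '[0,0,0,0,0,0,-1, 0,0,0,0,0,0,-1, 0,0,0,0,0,0,-1, 0,0,0,0,0,0,-1, 0,0,0,0,0,0,-1, 0,0,0,0,0,0,-1]' 90
```

```text
time: 5.63
position: [0.4509, -0.2816, 0.0712]
tool_rot: [0.823, -0.568, 0.001, -0.0]
contact_force: [-1.3, -0.7, -0.5]
finger_gap: 0.0512
grasp_force: 0.0
time: 6.13
position: [0.4509, -0.2817, 0.0713]
tool_rot: [0.823, -0.568, 0.001, 0.0]
contact_force: [-0.5, 0.9, 4.7]
finger_gap: 0.0228
grasp_force: 88.5
```

```bash
python3 -m inch '[0,0,0,0,0,-0.15,-1, 0,0,0,0,0,-0.5,-1, 0,0,0,0,0,-1,-1]' >/dev/null
python3 -m inch '[0,0,0,0,0,-0.5,-1, 0,0,0,0,0,-1,-1, 0,0,0,0,0,-1,-1, 0,0,0,0,0,-1,-1]'
python3 - <<'E'
from h import *
print(tool()[2]["contact_force"],tool()[2]["grasp_force"])
w,T=wrist();save(w,"w4.png",(180,150,380,350),3)
P=pts(w,T@np.eye(4));p,r,s=tool();Q=r.inv().apply((P-p).reshape(-1,3)).reshape(P.shape)
m=(abs(Q[...,0])<.03)&(abs(Q[...,1])<.025)&(Q[...,2]>.02)&(Q[...,2]<.09)&(w["z_map"]>0)
for z in np.arange(.01,.08,.004):
    k=Q[m&(abs(Q[...,2]-z)<.002)]
    if len(k)>2: print(round(z,3),len(k),k[:,:2].min(0).round(4),k[:,:2].max(0).round(4))
go([.5153,.1297,.23],-1.739)
E
```

```text
time: 6.72
position: [0.4514, -0.2817, 0.2337]
tool_rot: [0.823, -0.568, 0.002, -0.001]
contact_force: [0.1, 0.1, -2.1]
finger_gap: 0.023
grasp_force: 88.2
[ 0.0773509   0.14345184 -2.11781906] 88.23331832885742
0.05 14 [ 0.0034 -0.0031] [0.0045 0.0017]
0.054 12 [ 0.0033 -0.0032] [0.0044 0.001 ]
0.058 8 [ 0.0038 -0.0025] [0.0042 0.0011]
turn/60deg [-0.001  0.     0.506] shift/8cm [-4.518 -2.574  0.017]
```

View pics/w4.png

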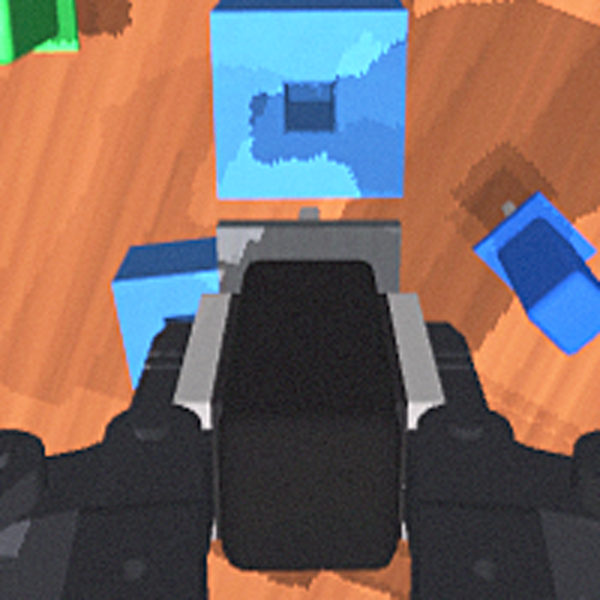

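```bash
python3 -m inch '[0,0,0,-0.45,-0.26,0,-1, 0,0,0,-0.9,-0.52,0,-1]' >/dev/null
python3 -m inch '[0,0,0,-0.45,-0.26,0,-1, 0,0,0,-0.9,-0.52,0,-1]' >/dev/null
python3 -m inch '[0,0,0,-0.45,-0.26,0,-1, 0,0,0,-0.9,-0.52,0,-1]' >/dev/null
python3 -m inch '[0,0,0,-0.45,-0.26,0,-1, 0,0,0,-0.9,-0.52,0,-1]' >/dev/null
python3 -m inch '[0,0,0.11,-0.35,-0.2,0,-1, 0,0,0.22,-0.7,-0.4,0,-1, 0,0,0.33,-0.92,-0.5,0,-1, 0,0,0.44,-0.92,-0.5,0,-1, 0,0,0.506,-0.92,-0.5,0,-1, 0,0,0.506,-0.92,-0.5,0,-1, 0,0,0.506,-0.92,-0.5,0,-1]'
python3 - <<'E'
from h import *
go([.5072,.1319,.17],-1.739)
E
```

```text
time: 8.02
position: [0.5151, 0.1296, 0.2289]
tool_rot: [-0.646, 0.763, 0.0, -0.001]
contact_force: [0.4, 0.1, -1.7]
finger_gap: 0.0233
grasp_force: 88.3
turn/60deg [ 0.002 -0.002  0.002] shift/8cm [-0.014  0.1    0.736]
```

```bash
python3 -m inch '[0,0,0,-0.01,0.1,0.3,-1, 0,0,0,-0.014,0.1,0.6,-1, 0,0,0,-0.014,0.1,0.74,-1, 0,0,0,-0.014,0.1,0.74,-1, 0,0,0,-0.014,0.1,0.74,-1]'
python3 - <<'E'
from h import *
go([.5072,.1319,.17],-1.739)
w,T=wrist();P=pts(w,T)
a=w["frame"][130:290,180:380];b=imaging.grab_frame("scene");save(b,"x.png")
c=b["frame"][190:290,260:400]
cv2.imwrite("pics/w5.png",np.hstack([cv2.resize(a,(400,320)),cv2.resize(c,(400,320))])[:,:,::-1])
p,r,s=tool();Q=r.inv().apply((P-p).reshape(-1,3)).reshape(P.shape)
m=(abs(Q[...,0])<.012)&(abs(Q[...,1])<.012)&(Q[...,2]>.03)&(Q[...,2]<.068)&(w["z_map"]>0)
k=Q[m];print(len(k),k.min(0).round(4),k.max(0).round(4))
yaw=-.1686;cc=np.array([.5153,.1297]);Rm=np.array([[np.cos(yaw),np.sin(yaw)],[-np.sin(yaw),np.cos(yaw)]])
L=(P[...,:2]-cc)@Rm.T
low=(abs(L[...,0])<.03)&(abs(L[...,1])<.01)&(P[...,2]<.0835)&(P[...,2]>.03)
print(low.sum(),np.percentile(L[low],[1,50,99],axis=0).round(4).tolist())
E
```

```text
time: 8.43
position: [0.5079, 0.1316, 0.1713]
tool_rot: [-0.645, 0.764, -0.0, -0.001]
contact_force: [0.0, -0.7, -0.8]
finger_gap: 0.0232
grasp_force: 88.5
turn/60deg [ 0.    -0.001  0.001] shift/8cm [-0.003  0.01   0.016]
28 [ 0.0028 -0.002   0.0545] [0.0045 0.0029 0.0624]
482 [[-0.0247, -0.003], [-0.0002, 0.0032], [0.0263, 0.0072]]
```

View pics/w5.png

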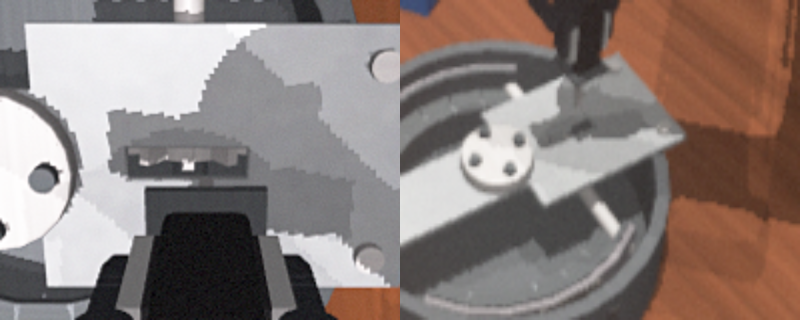

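```bash
python3 - <<'E'
from h import *
w,T=wrist()
def hit(u,v,z=.0863):
    d=T[:3,:3]@np.array([(u-w["cx"])/w["fx"],(v-w["cy"])/w["fy"],1]);o=T[:3,3];return (o+d*(z-o[2])/d[2])
p,r,s=tool()
g=cv2.cvtColor(w["frame"],cv2.COLOR_RGB2GRAY).astype(int)
print(g[198:226,255],g[198:226,290],sep="\n");print(g[208,236:310])
for u,v in[(242.5,203.5),(303.5,203.5),(303.5,219),(242.5,219)]: print(r.inv().apply(hit(u-.5,v-.5)-p).round(4))
E
```

```text
[123 123 120 112 101 119 118 117 121 111 146 210 188  78  64  71  74  73
  88 132 196 210 215 218 202 109  32  53]
[122 119 126 111 103 111 109 112 112 115 109  90  64  70  68  65  69  68
  82  98 121 120 121 122 115  73  37  55]
[109 117 119 120 121 121 118 115 103  77  66  70  78  71  57 137 166 160
 163 146 111 106 107 136 110 160 149 104  80  99 121 122 123 121 124 127
 134 125 122 125 126 129 163 133 130 123 123 119 115 122 101  90 105 102
 109 115 115 110 111 119 127 125 129 119  66  65  68  63  79 102 121 121
 122 122]
[ 0.0071 -0.0327  0.0868]
[0.0071 0.0159 0.0867]
[-0.006   0.0162  0.0867]
[-0.0061 -0.0332  0.0868]
```

```bash
python3 -m inch '[0,0,0,0,0.006,0.1,-1, 0,0,0,0,0.006,0.2,-1, 0,0,0,0,0.006,0.28,-1, 0,0,0,0,0.006,0.33,-1, 0,0,0,0,0.006,0.33,-1]'
python3 -m inch '[0,0,0,0,0,0.06,-1, 0,0,0,0,0,0.12,-1, 0,0,0,0,0,0.18,-1, 0,0,0,0,0,0.18,-1, 0,0,0,0,0,0.18,-1]'
```

```text
time: 9.0
position: [0.5068, 0.132, 0.1432]
tool_rot: [-0.645, 0.764, 0.0, -0.001]
contact_force: [-0.8, -0.2, -0.9]
finger_gap: 0.0231
grasp_force: 88.5
time: 9.42
position: [0.5073, 0.1321, 0.1301]
tool_rot: [-0.645, 0.764, -0.0, -0.0]
contact_force: [-0.6, 0.6, -0.9]
finger_gap: 0.0227
grasp_force: 88.5
```

```bash
python3 -m inch '[0,0,0,0,-0.02,0,-1, 0,0,0,0,-0.04,0,-1, 0,0,0,0,-0.06,0,-1, 0,0,0,0,-0.08,0,-1, 0,0,0,0,-0.08,0,-1]'
python3 -m inch '[0,0,0,0,-0.02,0,-1, 0,0,0,0,-0.04,0,-1, 0,0,0,0,-0.06,0,-1, 0,0,0,0,-0.06,0,-1]'
python3 -m inch '[0,0,0,0,-0.02,0,-1, 0,0,0,0,-0.04,0,-1, 0,0,0,0,-0.06,0,-1, 0,0,0,0,-0.06,0,-1]'
```

```text
time: 9.83
position: [0.5139, 0.1312, 0.1307]
tool_rot: [-0.645, 0.764, 0.0, -0.0]
contact_force: [-3.0, 0.8, 0.6]
finger_gap: 0.0228
grasp_force: 88.8
time: 10.17
position: [0.5186, 0.1304, 0.1302]
tool_rot: [-0.645, 0.764, 0.0, -0.0]
contact_force: [-2.7, 1.2, -0.1]
finger_gap: 0.0232
grasp_force: 88.7
time: 10.5
position: [0.5233, 0.1294, 0.1301]
tool_rot: [-0.645, 0.764, -0.0, -0.0]
contact_force: [-2.9, 0.5, -1.6]
finger_gap: 0.0228
grasp_force: 88.4
```

```bash
python3 -m inch '[0,0,0,0,-0.016,0,-1, 0,0,0,0,-0.016,0,-1, 0,0,0,0,0.005,0,-1, 0,0,0,0,0.005,-0.09,-1, 0,0,0,0,0.005,-0.18,-1, 0,0,0,0,0.005,-0.18,-1, 0,0,0,0,0.08,-0.18,-1, 0,0,0,0,0.16,-0.18,-1, 0,0,0,0,0.223,-0.18,-1, 0,0,0,0,0.223,-0.18,-1, 0,0,0,0,0.223,-0.18,-1]'
python3 - <<'E'
from h import *
w,T=wrist();P=pts(w,T)
yaw=-.1686;cc=np.array([.5153,.1297]);Rm=np.array([[np.cos(yaw),np.sin(yaw)],[-np.sin(yaw),np.cos(yaw)]])
print(Rm@(tool()[0][:2]-cc))
L=(P[...,:2]-cc)@Rm.T
for x in np.arange(-.024,.025,.002):
    m=(abs(L[...,0]-x)<.001)&(abs(L[...,1]-.003)<.0025)&(P[...,2]<.082)&(P[...,2]>.04); print(round(x*1000),(P[m][:,2]*1000).round()[:8])
E
```

```text
time: 11.42
position: [0.5053, 0.1327, 0.145]
tool_rot: [-0.645, 0.764, -0.0, 0.0]
contact_force: [0.3, 0.8, -0.8]
finger_gap: 0.0227
grasp_force: 88.6
[-0.01016813  0.0012537 ]
-24 []
-22 [69. 69. 67. 69. 68. 69. 67. 68.]
-20 [72. 70. 71. 70. 70. 70. 70. 71.]
-18 [69. 71. 71. 69. 70. 71. 69. 69.]
-16 [67. 67. 67. 66. 67. 68. 67. 67.]
-14 [65. 66. 64. 64. 64. 65. 64. 66.]
-12 [63. 62. 63. 62. 63. 63. 61. 63.]
-10 [62. 61. 64. 62. 62. 62. 63. 62.]
-8 [63. 64. 63. 63. 64. 64. 64. 65.]
-6 [64. 64. 65. 63. 65. 64. 64. 64.]
-4 [76. 78. 76. 77. 76. 78. 77. 78.]
-2 [78. 77. 77. 77. 77. 78. 76. 77.]
0 [68. 69. 67. 67. 68. 78. 67. 77.]
2 [64. 66. 65. 65. 65. 66. 65. 65.]
4 [64. 65. 64. 63. 64. 64. 65. 64.]
6 [64. 64. 65. 64. 65. 64. 65. 65.]
8 [65. 63. 63. 63. 64. 64. 64. 65.]
10 [66. 66. 68. 66. 65. 68. 67. 66.]
12 [69. 71. 70. 69. 72. 69. 69. 71.]
14 [74. 73. 73. 75. 74. 72. 73. 72.]
16 [73. 73. 72. 72. 74. 74. 73. 72.]
18 [71. 72. 72. 71. 72. 71. 71. 72.]
20 []
22 [57. 57. 57. 57. 58. 58.]
24 [59. 58. 58. 58. 58. 58.]
```

```bash
python3 -m inch '[0,0,0,0,0,0.06,-1, 0,0,0,0,0,0.12,-1, 0,0,0,0,0,0.18,-1, 0,0,0,0,0,0.18,-1, 0,0,0,0,0,0.18,-1]'
python3 -m inch '[0,0,0,0,-0.02,0,-1, 0,0,0,0,-0.04,0,-1, 0,0,0,0,-0.06,0,-1, 0,0,0,0,-0.08,0,-1, 0,0,0,0,-0.1,0,-1, 0,0,0,0,-0.12,0,-1, 0,0,0,0,-0.12,0,-1]'
python3 -m inch '[0,0,0,0,-0.02,0,-1, 0,0,0,0,-0.04,0,-1, 0,0,0,0,-0.06,0,-1, 0,0,0,0,-0.08,0,-1, 0,0,0,0,-0.1,0,-1, 0,0,0,0,-0.119,0,-1, 0,0,0,0,-0.119,0,-1]'
python3 -m inch '[0,0,0,0,0,0,-1, 0,0,0,0,0.02,0,-1, 0,0,0,0,0.02,-0.09,-1, 0,0,0,0,0.02,-0.18,-1, 0,0,0,0,0.02,-0.18,-1, 0,0,0,0,0.08,-0.18,-1, 0,0,0,0,0.16,-0.18,-1, 0,0,0,0,0.239,-0.18,-1, 0,0,0,0,0.239,-0.18,-1, 0,0,0,0,0.239,-0.18,-1]'
python3 - <<'E'
from h import *
w,T=wrist();P=pts(w,T)
yaw=-.1686;cc=np.array([.5153,.1297]);Rm=np.array([[np.cos(yaw),np.sin(yaw)],[-np.sin(yaw),np.cos(yaw)]])
print(Rm@(tool()[0][:2]-cc))
L=(P[...,:2]-cc)@Rm.T
for x in np.arange(-.024,.025,.002):
    m=(abs(L[...,0]-x)<.001)&(abs(L[...,1]-.003)<.0025)&(P[...,2]<.082)&(P[...,2]>.04); print(round(x*1000),(P[m][:,2]*1000).round()[:4],end=";")
E
```

```text
time: 11.88
position: [0.5054, 0.1323, 0.1298]
tool_rot: [-0.645, 0.764, 0.0, -0.001]
contact_force: [0.2, 0.2, -0.5]
finger_gap: 0.0229
grasp_force: 88.6
time: 12.47
position: [0.5154, 0.1309, 0.1306]
tool_rot: [-0.645, 0.764, -0.0, 0.0]
contact_force: [-1.9, 0.3, 1.1]
finger_gap: 0.0228
grasp_force: 88.9
time: 13.05
position: [0.5247, 0.1292, 0.1302]
tool_rot: [-0.645, 0.764, -0.0, -0.0]
contact_force: [-3.0, 1.3, -1.4]
finger_gap: 0.0229
grasp_force: 88.5
time: 13.88
position: [0.5053, 0.1327, 0.145]
tool_rot: [-0.646, 0.764, -0.0, 0.0]
contact_force: [0.8, 0.5, -1.0]
finger_gap: 0.0231
grasp_force: 88.6
[-0.0102061   0.00126428]
-24 [53.];-22 [69. 69. 68. 70.];-20 [70. 70. 72. 69.];-18 [68. 69. 69. 70.];-16 [66. 67. 67. 67.];-14 [65. 65. 65. 65.];-12 [61. 64. 64. 61.];-10 [63. 62. 64. 62.];-8 [63. 63. 61. 62.];-6 [65. 63. 64. 64.];-4 [77. 77. 76. 77.];-2 [78. 78. 78. 77.];0 [72. 72. 72. 72.];2 [65. 65. 66. 65.];4 [64. 64. 64. 65.];6 [64. 64. 63. 64.];8 [64. 63. 64. 62.];10 [67. 66. 65. 66.];12 [70. 68. 71. 70.];14 [74. 73. 72. 75.];16 [72. 74. 74. 72.];18 [72. 72. 72. 72.];20 [];22 [57. 57. 57. 57.];24 [58. 58. 58. 58.];
```

```bash
cat > chk.py <<'E'
from h import *
import sys
p,r,s=tool();f=s["contact_force"];c=np.array([.9858,-.1678])
F=-(f[:2]@c);print("x %.2f mm  push %.1f N"%(1000*((p[:2]-[.5153,.1297])@c),F));sys.exit(F>4.6)
E
python3 -m inch '[0,0,0,0,0,0.06,-1, 0,0,0,0,0,0.12,-1, 0,0,0,0,0,0.18,-1, 0,0,0,0,0,0.18,-1]' >/dev/null
python3 chk.py
python3 -m inch '[0,0,0,0,-0.02,0,-1, 0,0,0,0,-0.04,0,-1, 0,0,0,0,-0.06,0,-1, 0,0,0,0,-0.08,0,-1, 0,0,0,0,-0.08,0,-1]' >/dev/null
python3 chk.py || exit
python3 -m inch '[0,0,0,0,-0.006,0,-1, 0,0,0,0,-0.01,0,-1, 0,0,0,0,-0.01,0,-1]' >/dev/null; python3 chk.py || exit
python3 -m inch '[0,0,0,0,-0.006,0,-1, 0,0,0,0,-0.01,0,-1, 0,0,0,0,-0.01,0,-1]' >/dev/null; python3 chk.py || exit
python3 -m inch '[0,0,0,0,-0.006,0,-1, 0,0,0,0,-0.01,0,-1, 0,0,0,0,-0.01,0,-1]' >/dev/null; python3 chk.py || exit
python3 -m inch '[0,0,0,0,-0.006,0,-1, 0,0,0,0,-0.01,0,-1, 0,0,0,0,-0.01,0,-1]' >/dev/null; python3 chk.py || exit
python3 -m inch '[0,0,0,0,-0.006,0,-1, 0,0,0,0,-0.01,0,-1, 0,0,0,0,-0.01,0,-1]' >/dev/null; python3 chk.py || exit
python3 -m inch '[0,0,0,0,-0.006,0,-1, 0,0,0,0,-0.01,0,-1, 0,0,0,0,-0.01,0,-1]' >/dev/null; python3 chk.py || exit
python3 -m inch '[0,0,0,0,-0.006,0,-1, 0,0,0,0,-0.01,0,-1, 0,0,0,0,-0.01,0,-1]' >/dev/null; python3 chk.py || exit
python3 -m inch '[0,0,0,0,-0.006,0,-1, 0,0,0,0,-0.01,0,-1, 0,0,0,0,-0.01,0,-1]' >/dev/null; python3 chk.py || exit
```

```text
x -10.59 mm  push 0.2 N
x -3.56 mm  push 2.3 NFalse
False
```

```bash
sed -i 's/sys.exit(F>4.6)/sys.exit(int(F>4.6))/' chk.py
python3 -m inch '[0,0,0,0,-0.006,0,-1, 0,0,0,0,-0.01,0,-1, 0,0,0,0,-0.01,0,-1]' >/dev/null; python3 chk.py || exit
python3 -m inch '[0,0,0,0,-0.006,0,-1, 0,0,0,0,-0.01,0,-1, 0,0,0,0,-0.01,0,-1]' >/dev/null; python3 chk.py || exit
python3 -m inch '[0,0,0,0,-0.006,0,-1, 0,0,0,0,-0.01,0,-1, 0,0,0,0,-0.01,0,-1]' >/dev/null; python3 chk.py || exit
python3 -m inch '[0,0,0,0,-0.006,0,-1, 0,0,0,0,-0.01,0,-1, 0,0,0,0,-0.01,0,-1]' >/dev/null; python3 chk.py || exit
python3 -m inch '[0,0,0,0,-0.006,0,-1, 0,0,0,0,-0.01,0,-1, 0,0,0,0,-0.01,0,-1]' >/dev/null; python3 chk.py || exit
python3 -m inch '[0,0,0,0,-0.006,0,-1, 0,0,0,0,-0.01,0,-1, 0,0,0,0,-0.01,0,-1]' >/dev/null; python3 chk.py || exit
python3 -m inch '[0,0,0,0,-0.006,0,-1, 0,0,0,0,-0.01,0,-1, 0,0,0,0,-0.01,0,-1]' >/dev/null; python3 chk.py || exit
python3 -m inch '[0,0,0,0,-0.006,0,-1, 0,0,0,0,-0.01,0,-1, 0,0,0,0,-0.01,0,-1]' >/dev/null; python3 chk.py || exit
```

```text
x -2.85 mm  push 2.9 N
x -1.96 mm  push 2.8 N
x -1.16 mm  push 2.9 N
x -0.36 mm  push 2.9 N
x 0.40 mm  push 3.6 N
x 1.19 mm  push 3.1 N
x 1.95 mm  push 3.5 N
x 2.81 mm  push 3.2 N
```

```bash
python3 -m inch '[0,0,0,0,-0.006,0,-1, 0,0,0,0,-0.01,0,-1, 0,0,0,0,-0.01,0,-1]' >/dev/null; python3 chk.py || exit
python3 -m inch '[0,0,0,0,-0.006,0,-1, 0,0,0,0,-0.01,0,-1, 0,0,0,0,-0.01,0,-1]' >/dev/null; python3 chk.py || exit
python3 -m inch '[0,0,0,0,-0.006,0,-1, 0,0,0,0,-0.01,0,-1, 0,0,0,0,-0.01,0,-1]' >/dev/null; python3 chk.py || exit
python3 -m inch '[0,0,0,0,-0.006,0,-1, 0,0,0,0,-0.01,0,-1, 0,0,0,0,-0.01,0,-1]' >/dev/null; python3 chk.py || exit
python3 -m inch '[0,0,0,0,-0.006,0,-1, 0,0,0,0,-0.01,0,-1, 0,0,0,0,-0.01,0,-1]' >/dev/null; python3 chk.py || exit
python3 -m inch '[0,0,0,0,-0.006,0,-1, 0,0,0,0,-0.01,0,-1, 0,0,0,0,-0.01,0,-1]' >/dev/null; python3 chk.py || exit
python3 -m inch '[0,0,0,0,-0.006,0,-1, 0,0,0,0,-0.01,0,-1, 0,0,0,0,-0.01,0,-1]' >/dev/null; python3 chk.py || exit
python3 -m inch '[0,0,0,0,-0.006,0,-1, 0,0,0,0,-0.01,0,-1, 0,0,0,0,-0.01,0,-1]' >/dev/null; python3 chk.py || exit
```

```text
x 3.68 mm  push 3.3 N
x 4.50 mm  push 2.8 N
x 5.30 mm  push 2.9 N
x 6.10 mm  push 3.6 N
x 6.90 mm  push 3.4 N
x 7.70 mm  push 2.4 N
x 8.49 mm  push 2.1 N
x 8.98 mm  push 5.0 N
```

```bash
python3 -m inch '[0,0,0,0,0,0,-1]' ; python3 chk.py
python3 -m inch '[0,0,0,0,-0.004,0,-1, 0,0,0,0,-0.004,0,-1, 0,0,0,0,-0.004,0,-1]'; python3 chk.py
```

```text
time: 18.77
position: [0.5243, 0.1293, 0.1304]
tool_rot: [-0.645, 0.764, 0.0, -0.0]
contact_force: [-5.2, 0.9, 0.3]
finger_gap: 0.023
grasp_force: 88.7
x 8.98 mm  push 5.3 N
time: 19.02
position: [0.5245, 0.1294, 0.1304]
tool_rot: [-0.645, 0.764, 0.0, -0.0]
contact_force: [-6.2, 1.2, -0.1]
finger_gap: 0.0233
grasp_force: 88.8
x 9.10 mm  push 6.3 N
```

```bash
python3 -m inch '[0,0,0,0,-0.005,0,-1, 0,0,0,0,-0.005,0,-1, 0,0,0,0,-0.005,0,-1]'>/dev/null; python3 chk.py
python3 -m inch '[0,0,0,0,-0.003,0,-1, 0,0,0,0,-0.003,0,-1, 0,0,0,0,-0.003,0,-1]'>/dev/null; python3 chk.py
```

```text
x 9.29 mm  push 5.6 N
x 9.37 mm  push 7.5 N
```

```bash
python3 -m inch '[0,0,0,0,0,0,-1]'>/dev/null; python3 chk.py
python3 -m inch '[0,0,0,0,-0.003,0,-1, 0,0,0,0,-0.003,0,-1]'>/dev/null; python3 chk.py
python3 -m inch '[0,0,0,0,0,0,-1]'>/dev/null; python3 chk.py
```

```text
x 9.38 mm  push 7.6 N
x 9.50 mm  push 8.6 N
x 9.50 mm  push 7.3 N
```

```bash
python3 -m inch '[0,0,0,0,0.02,0,-1, 0,0,0,0,0.035,0,-1, 0,0,0,0,0.035,-0.1,-1, 0,0,0,0,0.035,-0.25,-1, 0,0,0,0,0.035,-0.6,-1, 0,0,0,0,0.035,-1,-1, 0,0,0,0,0.035,-1,-1, 0,0,0,0,0.035,-1,-1]'
python3 - <<'E'
from h import *
w,T=wrist();P=pts(w,T);a=w["frame"][100:300,150:410]
p,r,s=tool();Q=r.inv().apply((P-p).reshape(-1,3)).reshape(P.shape)
m=(abs(Q[...,0])<.012)&(abs(Q[...,1])<.012)&(Q[...,2]>.03)&(Q[...,2]<.068)&(w["z_map"]>0)
k=Q[m];print(len(k),k.min(0).round(4),k.max(0).round(4))
cv2.imwrite("pics/w6.png",cv2.resize(a,None,fx=3,fy=3)[:,:,::-1])
go([.4509,-.2817,.21],-1.2037)
E
```

```text
time: 20.52
position: [0.5246, 0.1299, 0.2147]
tool_rot: [-0.645, 0.764, -0.001, 0.003]
contact_force: [-0.6, -0.0, -1.5]
finger_gap: 0.0231
grasp_force: 89.0
27 [ 0.0017 -0.0039  0.0506] [0.0034 0.0011 0.0576]
turn/60deg [-0.003  0.001 -0.511] shift/8cm [5.224 0.036 0.019]
```

View pics/w6.png

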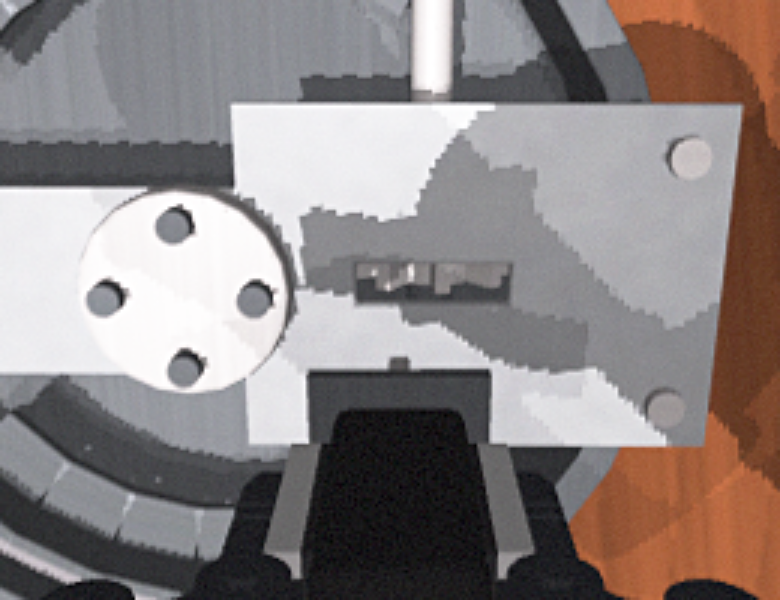

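```bash
python3 - <<'E'
from h import *
w,T=wrist();P=pts(w,T)
yaw=-.1686;cc=np.array([.5153,.1297]);Rm=np.array([[np.cos(yaw),np.sin(yaw)],[-np.sin(yaw),np.cos(yaw)]])
L=(P[...,:2]-cc)@Rm.T
m=(abs(L[...,0])<.01)&(abs(L[...,1]-.002)<.004)&(P[...,2]<.082)&(P[...,2]>.0745)
print(L[m][:,0].mean(),L[m][:,0].min(),L[m][:,0].max(),m.sum())
E
python3 -m inch '[0,0,0,0.5,0,-0.05,-1, 0,0,0,1,0,-0.1,-1]' >/dev/null
python3 -m inch '[0,0,0,0.5,0,0,-1, 0,0,0,1,0,0,-1]' >/dev/null
python3 -m inch '[0,0,0,0.5,0,0,-1, 0,0,0,1,0,0,-1]' >/dev/null
python3 -m inch '[0,0,0,0.5,0,0,-1, 0,0,0,1,0,0,-1]' >/dev/null
python3 -m inch '[0,0,-0.11,0.5,0,0,-1, 0,0,-0.22,1,0,0,-1, 0,0,-0.33,1.0,0,0,-1, 0,0,-0.44,1,0,0,-1, 0,0,-0.51,1,0,0,-1, 0,0,-0.51,1,0,0,-1, 0,0,-0.51,1,0,0,-1]'
python3 - <<'E'
from h import *
go([.4509,-.2817,.18],-1.2037)
E
```

```text
-0.003283064822629746 -0.005782015210511837 -0.0009005531834148323 47
time: 21.87
position: [0.4558, -0.2648, 0.2178]
tool_rot: [0.823, -0.568, -0.001, 0.0]
contact_force: [0.7, 0.4, -1.0]
finger_gap: 0.023
grasp_force: 88.9
turn/60deg [ 0.001  0.001 -0.004] shift/8cm [0.176 0.132 0.472]
```

```bash
python3 -m inch '[0,0,-0.004,0.176,0.132,0.1,-1, 0,0,-0.004,0.176,0.132,0.4,-1, 0,0,-0.004,0.176,0.132,0.47,-1, 0,0,-0.004,0.176,0.132,0.47,-1, 0,0,-0.004,0.176,0.132,0.47,-1]'
python3 - <<'E'
from h import *
go([.4509,-.2817,.0735],-1.2037)
w,T=wrist();P=pts(w,T)
p,r,s=tool();Q=r.inv().apply((P-p).reshape(-1,3)).reshape(P.shape)
m=(abs(Q[...,0])<.012)&(abs(Q[...,1])<.012)&(Q[...,2]>.045)&(Q[...,2]<.068)&(w["z_map"]>0)
k=Q[m];print(len(k),k.min(0).round(4),k.max(0).round(4),s["contact_force"])
E
```

```text
time: 22.28
position: [0.4512, -0.2815, 0.1812]
tool_rot: [0.825, -0.565, -0.0, 0.0]
contact_force: [-1.1, -0.5, -0.3]
finger_gap: 0.0228
grasp_force: 88.9
turn/60deg [ 0.001 -0.     0.002] shift/8cm [0.    0.003 1.346]
34 [ 0.0019 -0.0022  0.0524] [0.0034 0.0028 0.0612] [ 0.17598625  0.06073096 -0.49312781]
```

Blade straight and centred. Lower into the hole.

```bash
python3 -m inch '[0,0,0,0,0,0.2,-1, 0,0,0,0,0,0.5,-1, 0,0,0,0,0,0.75,-1, 0,0,0,0,0,1,-1, 0,0,0,0,0,1,-1, 0,0,0,0,0,1,-1]'
python3 -m inch '[0,0,0,0,0,0.1,-1, 0,0,0,0,0,0.2,-1, 0,0,0,0,0,0.28,-1, 0,0,0,0,0,0.33,-1, 0,0,0,0,0,0.33,-1, 0,0,0,0,0,0.33,-1]'
```

```text
time: 22.83
position: [0.4513, -0.2817, 0.1016]
tool_rot: [0.825, -0.565, -0.0, 0.0]
contact_force: [-0.1, 0.2, -0.7]
finger_gap: 0.0232
grasp_force: 88.9
time: 23.33
position: [0.4511, -0.2818, 0.0745]
tool_rot: [0.825, -0.565, -0.0, 0.0]
contact_force: [0.4, 0.2, -0.7]
finger_gap: 0.0228
grasp_force: 88.9
```

```bash
python3 -m inch '[0,0,0,0,0,0.015,-1, 0,0,0,0,0,0.03,-1, 0,0,0,0,0,0.03,-1]' | sed -n '2p;4p'
python3 -m inch '[0,0,0,0,0,0.01,-1, 0,0,0,0,0,0.01,-1, 0,0,0,0,0,0.01,-1]'| sed -n '2p;4p'
```

```text
position: [0.4513, -0.2817, 0.0721]
contact_force: [-0.8, 0.5, -1.1]
position: [0.4512, -0.2817, 0.0714]
contact_force: [-0.3, -0.1, -1.0]
```

```bash
python3 -m inch '[0,0,0,0,0,0.006,-1, 0,0,0,0,0,0.006,-1, 0,0,0,0,0,0.006,-1]' | sed -n '2p;4p'
python3 -m inch '[0,0,0,0,0,0.006,-1, 0,0,0,0,0,0.006,-1, 0,0,0,0,0,0.006,-1]'| sed -n '2p;4p'
```

```text
position: [0.4513, -0.2818, 0.0713]
contact_force: [-1.6, 0.7, 2.2]
position: [0.4513, -0.2818, 0.0713]
contact_force: [-2.0, 1.7, 4.7]
```

```bash
python3 -m inch '[0,0,0,0,0,-0.004,0.2, 0,0,0,0,0,-0.004,0.2, 0,0,0,0,0,-0.004,0.2, 0,0,0,0,0,-0.004,0.2, 0,0,0,0,0,-0.004,0.2]'| tail -2
python3 -m inch '[0,0,0,0,0,-0.1,0.2, 0,0,0,0,0,-0.3,0.2, 0,0,0,0,0,-0.65,0.2, 0,0,0,0,0,-1,0.2]' >/dev/null
python3 -m inch '[0,0,0,-0.2,0,-0.5,0.2, 0,0,0,-0.42,0,-1,0.2, 0,0,0,-0.42,0,-1,0.2, 0,0,0,-0.42,0,-1,0.2]' | sed -n '1,2p'
python3 - <<'E'
from h import *
w,T=wrist();save(w,"w7.png");P=pts(w,T)
for d in imaging.masks_of("spoon_grip",w):
    q=P[d["mask"]&(w["z_map"]>0)]
    for z0 in(.115,.059):
        k=q[abs(q[:,2]-z0)<.003]
        if len(k)>100: print(z0,len(k),cv2.minAreaRect(k[:,:2].astype(np.float32)),np.median(k[:,2]))
E
```

```text
finger_gap: 0.0512
grasp_force: 0.0
time: 25.42
position: [0.4401, -0.2503, 0.2355]
0.115 698 ((0.45147281885147095, -0.28184881806373596), (0.023903459310531616, 0.02321721240878105), 20.734926223754883) 0.11498362771114984
0.059 307 ((0.4514208436012268, -0.28188619017601013), (0.03303108736872673, 0.032701876014471054), 21.161970138549805) 0.05929288606381916
```

View pics/w7.png

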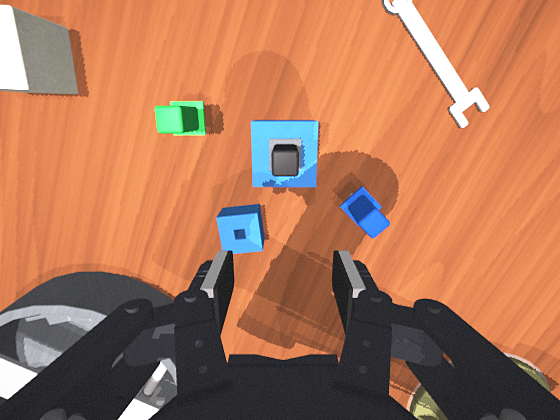

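The black spoon stands upright in the large stand at about pixel (285,158), with its collar on the stand's top. The grip top measures 115 mm above the bench and the collar 59 mm, the same as at the start.

```bash
python3 -c "from workcell import workorder;print(workorder.hand_in())"
```

```text
the job is handed in; nothing more can be done
None
```

The star wheel was pushed round to about 1.8 rad, where it came up solid, and pressed to about 8 N. The spoon is back upright and fully home in its stand, and the job was handed in after about 25 s of the 58 s allowed.

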